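Clear the broken frame's scraps into the catch drawer

ROBOT

A 6-joint arm with a two-finger parallel gripper is mounted at the origin on a cart in front of the work surface, level with it; the furniture and walls round the work are solid. World frame = base frame: x ahead of the robot, y to its left, z up, the work surface at z = 0. Lengths are in mm, angles in rad, forces in N, time in s.
With the tool pointing down it reaches from about 350 to 975 mm from the base axis. Payload 7.1 kg.
Tool frame: the origin (TCP) lies midway between the tips of the shut fingers; the grasp point (between the pads) lies ctrl.tcp_to_grasp behind it (ctrl.tcp_to_grasp is the distance from the TCP to the grasp point, in mm); z points along the fingers, y is the direction in which the jaws open and shut (so a half turn about z gives the same grasp; the last joint's range is limited). The gripper opens to 88 mm and grips with 3 to 60 N. Pads are 20 mm wide; open, the fingers measure 115 mm over their backs; the gripper's body (75 mm by 178 mm) begins 61 mm behind the grasp point.
Start: joints at [-1.306, 0.423, 1.63, -0, 1.089, -0.019], TCP at [175.022, -599.977, 222.675] pointing down, gripper open.
Joint ranges: [-3, 3], [-0.9, 2.11], [0.09, 2.58], [-1.31, 4.45], [0.11, 2.69], [-2.54, 2.54]. Speed limits (rad/s): [2.39, 2.39, 3.01, 3.14, 3.14, 3.14].

INTERFACE

Orientations are given as a rotation vector (axis times angle).
In Python, from workcell import ctrl gives the robot as it stands.
- The arm moves only by the tool play_rows, never from a script. Its argument "increments" is text: rows parted by semicolons, each of 5 numbers parted by spaces: the opening, from 0 (shut) to 1 (fully open), then the shift along the world's x, y, z in m, then the turn about the world's z in degrees. A call has 1 to 20 rows; each row shifts and turns the commanded pose from where the row before left it; what a row does not reach is not made up. A row lasts 1/10 s, in which the tool goes at most 50 mm and 8.59 degrees, less where a joint would pass 70% of its speed; a pose out of reach is approached as far as the arm can. A call is refused whole if a number of a shift passes 0.05 or a number of a turn 8.59, either way. A call with a gripper value outside its range is refused whole. The fingers move at their own pace and stop on an object; the grip force is fixed at half the most. Time passes only in rows, so rows that do not move let the fingers close. It gives the time, the measured TCP pose, the force and the opening at its end, in the units of the state.
- ctrl.get_obs(): the state, without advancing time (a new reading comes with each control period).
- ctrl.get_image(name): name is "scene" or "top" or "wrist"; returns a dict with "img" (400x640x3 uint8, red, green, blue), "range_z" (400x640 float32, mm along the optical axis (not along the pixel's ray), 0 where there is no reading), "vertical_fov" (degrees; the focal length in pixels is half the picture's height over the tangent of half this angle, whatever the lens; pixels are square), "cx", "cy" (the principal point, pixels), "origin" and "attitude" of the camera in the world. Camera axes: x right, y down, z forward; pixel columns grow to the right and rows downward; lengths in mm; the calibration is good to about 2 mm. A picture is of the moment at which its call begins.
- ctrl.close_job(): hands the job in, once; it reports no verdict.
The state is a dict: "t": time; "qpos": joint angles; "qvel": joint speeds; "joint_torque": joint torques, N m; "ee_pos": TCP position; "orientation": TCP orientation; "ft_force": force on the tool from outside, world axes, zero at the start; "moment": the same for the moment, N m; "width": finger opening in mm.
Only numpy, scipy, OpenCV 4.12 (cv2) and the standard library are available. Lean on these libraries where they do the work, as an engineer would, in place of code of your own. Each camera call takes 0.05 s, during which the arm holds its last target. There are 200 camera calls.

TASK

The repair is finished: clear the three scraps off the wooden deck of the finishing stand - the snapped-off half of a frame front, the broken temple and the spoiled lens - into the stand's catch drawer, then push the drawer fully home with all three inside. Don't knock the magnifier lamp that hangs over the deck, and leave the good spectacles and the spray bottle where they are.

Things in the scene. Friction and masses are not known exactly. Their poses are not given: they have to be found in the camera images.
- finishing_stand: fixed white box with a beech deck on top, surface 75 mm above the worktop. Origin on the worktop; in its frame (mm) the deck spans x -130..+130, y -110..+130. A lip 87 mm high stands along the right end at y -110..-120. A notched wooden filing peg, flush with the deck, sticks out of the front at y +25..+85, x down to -180. The drawer comes out at the left end (+y)
- magnifier: rectangular bench magnifier lamp fixed to the stand, white rim, clear lens; its frame is the stand's frame. Head: x -90..+90, y -130..0, z 290..312 mm, so its underside hangs 215 mm above the right half of the deck: what lies there is reached with the tool leaning over to the left (hand towards +y, fingertips towards -y), some 35 degrees. Post beyond the lip at x 0, y -150, 329 mm high
- catch_drawer (a joint): how far the catch drawer is pulled out of the stand's left end, along the stand's +y: 0 = fully home, 0.15 = fully out
- drawer_handle (a point): centre of the drawer's pull, a horizontal steel bar 10 mm thick, 150 mm long along the stand's x, 41 mm above the worktop, its axis 43 mm in front (+y) of the drawer's front face; moves with the drawer; axes as the stand's
- drawer_floor (a point): centre of the drawer's inner floor, 12.5 mm above the worktop; moves with the drawer; axes as the stand's. Inside (mm): 226 (x) by 218 (y), 43 deep, walls 3 thick, front panel 10 thick with its outer face at y +119 from here and its top 48 above this floor; the deck clears it by 1.5. Fully out, the part clear of the deck spans y -33..+109 from here
- broken_front: snapped half of a dark brown acetate frame front lying flat: a closed rounded rim, outer size 71 mm along its x by 55 mm along its y, bar 9 mm thick, 9 mm high, with a lug to x +43 and a broken bridge stub to x -40. Origin: centre of the rim, underside; z up
- broken_temple: broken dark brown acetate temple lying flat: a bar 13 mm wide (y), 9 mm high, from x -56 (metal hinge) to x +60 mm (ear end, bent towards -y from x +36 on, to y -14). Origin: on the bar, underside; z up
- spoiled_lens: round clear lens blank, 62 mm across, 6 mm thick, lying flat on the deck. Origin: centre of the underside; z up
- good_spectacles: good gold-coloured metal spectacles, folded, 39x122x9 mm, lying on the worktop well to the left of the stand. Origin: centre of the underside
- spray_bottle: lens spray bottle, 42 mm across and 140 mm high, standing on the worktop behind the stand. Origin: centre of the underside

How it is judged:
By the outcome, as a careful person would: the job done as asked, in the order asked, and still so for the second after the job is handed in, with the robot touching nothing.
It also fails if it takes over 70 s, if anything falls off the work surface, if the arm or the gripper's body presses on something with over 40 N, if the wrist force passes 120 N, or if a joint passes its speed limit or range.

## Working session

There is one attempt and no reset: what is moved stays moved. The work goes in short steps, Python scripts to look and compute and a tool call to move; the robot and the scene stay as the last step left them, time stands still between calls to the robot, and variables do not carry over. Pictures are saved under pics/ and viewed, on a budget of 10 in all, crops included, one or two more only if the job needs it, and the job is handed in when it is done.

Besides the shell and the picture viewer there is one more tool, called as name(argument=value, ...) on one line, values as JSON. play_rows: Moves the arm, as the interface text tells. Its arguments: {"type":"object","properties":{"increments":{"type":"string"}},"required":["increments"]}

```bash
mkdir -p pics; ls
cat > h.py <<'E'
import numpy as np, cv2
from workcell import ctrl
from scipy.spatial.transform import Rotation as R
def shot(n,fn):
    d=ctrl.get_image(n); cv2.imwrite('pics/'+fn+'.png',d['img'][:,:,::-1]); np.savez('pics/'+fn+'.npz',**d); return d
def att(d):
    a=np.array(d['attitude'],float)
    return a if a.shape==(3,3) else R.from_rotvec(a).as_matrix()
def ray(d,u,v):
    f=d['img'].shape[0]/2/np.tan(np.radians(d['vertical_fov'])/2)
    u=np.asarray(u,float);v=np.asarray(v,float)
    return np.stack([(u-d['cx'])/f,(v-d['cy'])/f,np.ones_like(u)],-1)@att(d).T
def onplane(d,u,v,z):
    r=ray(d,u,v);o=np.array(d['origin'],float); return o+r*((z-o[2])/r[...,2])[...,None]
def cloud(d):
    v,u=np.mgrid[0:400,0:640]; return np.array(d['origin'],float)+ray(d,u,v)*d['range_z'][...,None]
E
python3 - <<'E'
from h import *
o=ctrl.get_obs();print(o,ctrl.tcp_to_grasp)
for n in('top','scene'):
    d=shot(n,n+'1');print(n,d['origin'],d['attitude'],d['vertical_fov'],d['cx'],d['cy'])
E
```

```text
pics
{'t': 0.0, 'qpos': array([-1.30599336e+00,  4.23862796e-01,  1.63066464e+00, -2.34358861e-05,
        1.08859717e+00, -1.90262000e-02]), 'qvel': array([ 4.58581134e-04, -1.14067289e-04, -1.11720868e-05,  5.42392669e-04,
       -6.46226241e-04,  1.71374874e-04]), 'joint_torque': array([-4.74392746e-04, -5.44622648e+01, -2.73669022e+01,  6.43334398e-02,
        2.27301603e-02, -1.28702281e-04]), 'ee_pos': array([ 174.88102812, -599.46644067,  221.89795034]), 'orientation': array([-3.10850524e+00, -4.44145033e-01,  3.27171423e-04]), 'ft_force': array([-0.18046441, -0.37056444, -0.61333355]), 'moment': array([ 0.0159646 , -0.02023074, -0.03353286]), 'width': 87.75848055609048} 18.700000000000003
top [ 382.9341263   -11.98062587 1283.25921175] [-2.08843454  2.14487226 -0.16514747] 47.41970731048865 319.99953060671197 192.55035791952886
scene [203.14219323 567.70754393 915.70018902] [-0.91246509  2.62423573 -0.94717359] 46.17071590374266 315.15609113594746 194.86502110224748
```

View pics/top1.png

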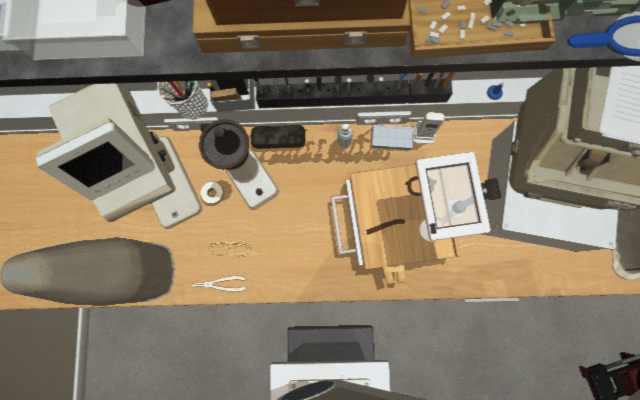

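View pics/scene1.png

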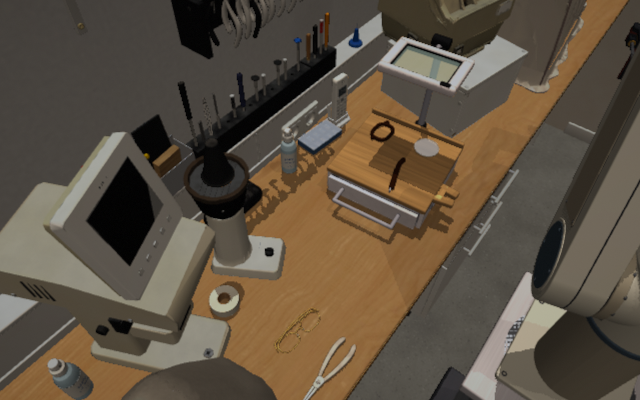

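```bash
cat > m.py <<'E'
from h import *
def dark(n):
    d=dict(np.load('pics/%s.npz'%n)); c=cloud(d); img=d['img'].astype(int); return d,c,img
for n in('top1','scene1'):
    d,c,img=dark(n)
    reg=(c[...,0]>250)&(c[...,0]<750)&(c[...,1]>-520)&(c[...,1]<100)
    deck=((abs(c[...,2]-75)<5)&reg).astype(np.uint8)
    deck=cv2.morphologyEx(deck,cv2.MORPH_OPEN,np.ones((3,3)))
    k,l,s,_=cv2.connectedComponentsWithStats(deck); i=1+np.argmax(s[1:,4])
    p=c[l==i]; print(n,'deck n',len(p),'z',np.median(p[:,2]),cv2.minAreaRect(p[:,:2].astype(np.float32)))
    m=((img.max(2)<75)&(abs(c[...,2]-80)<14)&reg).astype(np.uint8)
    k,l,s,cen=cv2.connectedComponentsWithStats(m)
    for i in range(1,k):
        if s[i,4]>25:
            v,u=np.nonzero(l==i); q=onplane(d,u,v,84)
            print(' dark',s[i],cen[i].round(),np.median(c[l==i][:,2]).round(1),cv2.minAreaRect(q[:,:2].astype(np.float32)))
    m=(c[...,2]>285)&(c[...,2]<320)&reg
    print(' mag',cv2.minAreaRect(c[m][:,:2].astype(np.float32)))
    m=((abs(c[...,2]-44)<6)&reg&(img.min(2)>110)).astype(np.uint8)
    k,l,s,cen=cv2.connectedComponentsWithStats(m)
    for i in range(1,k):
        if s[i,4]>15: print(' bar',s[i],cv2.minAreaRect(c[l==i][:,:2].astype(np.float32)))
    big=cv2.resize(d['img'][130:300,310:510] if n=='top1' else d['img'][30:250,310:510],None,fx=(4 if n=='top1' else 2.7),fy=(4 if n=='top1' else 2.7),interpolation=cv2.INTER_CUBIC)[:600]
    if n=='top1': big=big[:600]
    cv2.imwrite('pics/c_%s.png'%n,big[:,:,::-1])
E
python3 m.py
```

```text
top1 deck n 6090 z 74.18252398982975 ((516.8333740234375, -203.2271728515625), (304.46685791015625, 239.97476196289062), 7.121506214141846)
 dark [382 220  22   8  78] [392. 223.] 83.0 ((514.8430786132812, -174.9488525390625), (10.840231895446777, 57.701942443847656), 12.491373062133789)
 mag ((583.9815063476562, -358.7884521484375), (205.65744018554688, 355.97216796875), 24.142526626586914)
 bar [331 195  25  59 296] ((520.3021850585938, -44.82843780517578), (159.39688110351562, 46.68296432495117), 6.264421463012695)
scene1 deck n 6880 z 75.57024060796971 ((514.1151733398438, -209.3949432373047), (305.1035461425781, 246.917724609375), 6.698367118835449)
 dark [373 110  90  38 262] [417. 129.] 77.9 ((547.7120361328125, -318.9921569824219), (254.40313720703125, 10.748421669006348), 6.298851490020752)
 dark [415 116  12  12  75] [421. 122.] 75.3 ((547.3230590820312, -352.82293701171875), (30.231786727905273, 34.742034912109375), 4.206521987915039)
 dark [370 121  24  21 210] [382. 132.] 82.6 ((608.7531127929688, -255.226806640625), (52.88031005859375, 85.3725357055664), 1.0420098304748535)
 dark [389 157  17  33 189] [396. 172.] 83.9 ((506.0147399902344, -155.53927612304688), (17.376771926879883, 112.17466735839844), 14.10708999633789)
 dark [407 205  20   9  30] [416. 209.] 68.6 ((411.40887451171875, -87.30787658691406), (43.86817932128906, 8.25281047821045), 14.583430290222168)
 mag ((581.7828979492188, -361.4381103515625), (206.6222381591797, 359.3715515136719), 24.56818962097168)
 bar [333 188  66  40 223] ((518.69140625, -46.88002395629883), (156.3844757080078, 44.78449630737305), 7.411213397979736)
```

View pics/c_top1.png

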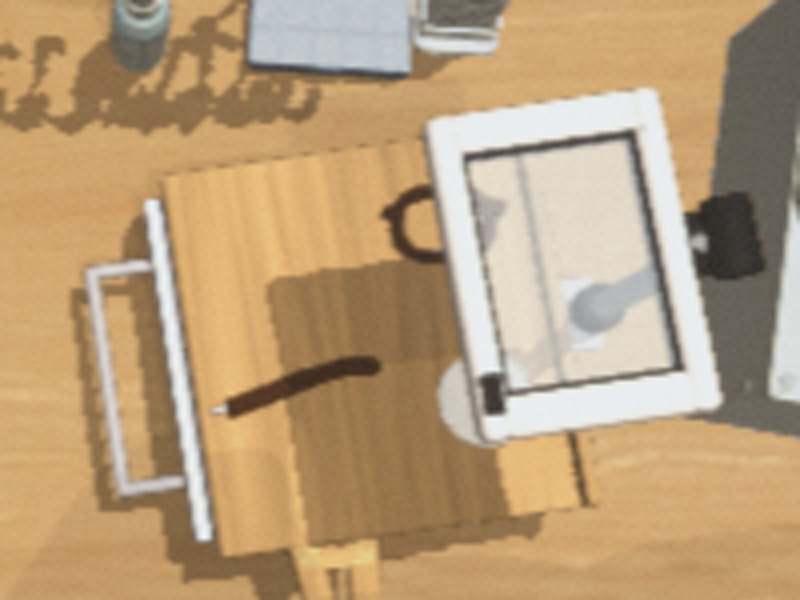

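View pics/c_scene1.png

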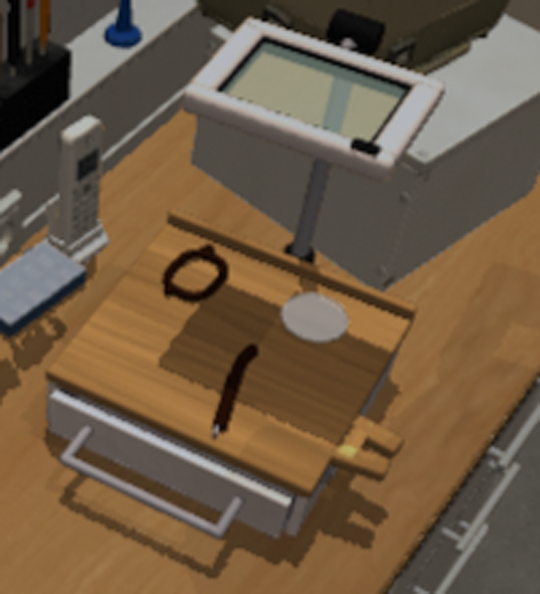

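```bash
cat > m2.py <<'E'
from h import *
for n in('top1','scene1'):
    d=dict(np.load('pics/%s.npz'%n)); c=cloud(d); img=d['img'].astype(int)
    reg=(c[...,0]>250)&(c[...,0]<750)&(c[...,1]>-520)&(c[...,1]<100)
    deck=(abs(c[...,2]-75)<4)&reg; 
    p=c[deck][:,:2]
    for yaw in (6,7,8):
        a=np.radians(yaw); M=np.array([[np.cos(a),-np.sin(a)],[np.sin(a),np.cos(a)]])
        q=(p-[542,-213])@M
        # edges sharpness: +y edge at several x
        e=[np.percentile(q[(q[:,0]>x-15)&(q[:,0]<x+15),1],99).round(1) for x in(-100,-50,0,50,100)]
        b=[np.percentile(q[(q[:,1]>y-15)&(q[:,1]<y+15),0],99).round(1) for y in(110,70,30,0)]
        g=[np.percentile(q[(q[:,1]>y-10)&(q[:,1]<y+10),0],1).round(1) for y in(110,5,-20,-60)]
        print(n,yaw,'y+',e,'x+',b,'x-',g)
    m=(abs(c[...,2]-44)<5)&reg&(img.min(2)>100); q=(c[m][:,:2]-[542,-213])@np.array([[.9925,-.1219],[.1219,.9925]])
    print(' bar y hist',np.histogram(q[:,1],np.arange(130,200,5)))
    if n=='top1':
        m=(c[...,2]>300)&(c[...,2]<318)&(c[...,1]>-400)&(img.min(2)>150)&reg; q=(c[m][:,:2]-[542,-213])@np.array([[.9925,-.1219],[.1219,.9925]]); print(' mag',np.percentile(q,[1,99],axis=0))
    else:
        for nm,u,v,z in(('lens',426.7,147.4,81),('rim',382.2,131.5,84)):
            w=onplane(d,u,v,z); print(nm,w,(w[:2]-[542,-213])@np.array([[.9925,-.1219],[.1219,.9925]]))
        # spectacles, bottle
E
python3 m2.py
```

```text
top1 6 y+ [np.float64(129.2), np.float64(131.0), np.float64(130.5), np.float64(130.7), np.float64(131.8)] x+ [np.float64(122.4), np.float64(123.0), np.float64(124.1), np.float64(124.2)] x- [np.float64(-129.6), np.float64(-129.6), np.float64(-129.1), np.float64(-131.2)]
top1 7 y+ [np.float64(130.8), np.float64(131.8), np.float64(130.4), np.float64(129.8), np.float64(130.0)] x+ [np.float64(125.0), np.float64(124.0), np.float64(124.8), np.float64(124.1)] x- [np.float64(-127.6), np.float64(-129.6), np.float64(-129.5), np.float64(-132.1)]
top1 8 y+ [np.float64(132.7), np.float64(132.3), np.float64(130.7), np.float64(128.9), np.float64(128.7)] x+ [np.float64(127.2), np.float64(125.2), np.float64(125.4), np.float64(124.1)] x- [np.float64(-126.4), np.float64(-130.0), np.float64(-129.4), np.float64(-133.1)]
 bar y hist (array([ 0,  0,  1, 10, 11, 14, 15, 11, 11, 12, 46, 99, 62]), array([130, 135, 140, 145, 150, 155, 160, 165, 170, 175, 180, 185, 190,
       195]))
 mag [[ -90.82120345 -125.56975616]
 [  84.09052703   -0.48590536]]
scene1 6 y+ [np.float64(126.5), np.float64(126.8), np.float64(
[... 366 characters left out ...]
at64(121.6), np.float64(121.6)] x- [np.float64(-132.0), np.float64(-132.5), np.float64(-133.2), np.float64(-133.2)]
scene1 8 y+ [np.float64(130.0), np.float64(129.0), np.float64(127.5), np.float64(126.8), np.float64(125.3)] x+ [np.float64(125.9), np.float64(122.4), np.float64(122.2), np.float64(121.7)] x- [np.float64(-130.0), np.float64(-132.8), np.float64(-133.1), np.float64(-134.2)]
 bar y hist (array([ 0,  0,  3,  7, 12, 12, 10, 10, 13, 13, 87, 95,  0]), array([130, 135, 140, 145, 150, 155, 160, 165, 170, 175, 180, 185, 190,
       195]))
lens [ 491.19667113 -278.43493001   81.        ] [-58.39882187 -58.75124225]
rim [ 609.17333262 -253.92186452   84.        ] [ 61.68115734 -48.80337978]
```

play_rows(increments="0.45 0 0 0.046 -1.9;0.45 0 0 0.046 -1.9;0.45 0 0 0.046 -1.9;0.45 0 0 0.046 -1.9;0.45 0 0 0.046 -1.7;0.45 0.024 0.0408 0 0;0.45 0.024 0.0408 0 0;0.45 0.024 0.0408 0 0;0.45 0.024 0.0408 0 0;0.45 0.024 0.0408 0 0;0.45 0.024 0.0408 0 0;0.45 0.024 0.0408 0 0;0.45 0.024 0.0408 0 0;0.45 0.024 0.0408 0 0;0.45 0.024 0.0408 0 0;0.45 0.024 0.0408 0 0;0.45 0.024 0.0408 0 0;0.45 0.024 0.0408 0 0;0.45 0.026 0.0408 0 0")

```text
t: 2.0
ee_pos: [513.4, -26.8, 452.5]
orientation: [3.136, 0.191, -0.0]
ft_force: [-0.1, -0.5, 0.0]
width: 39.5
```

```bash
cat >> h.py <<'E'
A=np.radians(7);M=np.array([[np.cos(A),-np.sin(A)],[np.sin(A),np.cos(A)]]);O=np.array([538,-214.])
E
python3 - <<'E'
from h import *
d=shot('wrist','w1');c=cloud(d)
print(d['origin'],ctrl.get_obs()['ee_pos'])
q=(c[...,:2]-O)@M
m=(abs(c[...,2]-44)<6)&(q[...,1]>165)&(q[...,1]<215)&(abs(q[...,0])<60)
print(m.sum(),np.median(q[m],axis=0),np.percentile(q[m][:,1],[5,95]),np.median(c[m],axis=0))
E
```

```text
[586.93537827 -18.44682561 614.45461375] [516.36951272 -21.81372099 451.96688206]
473 [ -1.19785715 183.71923295] [178.95809337 188.54536864] [514.41484661 -31.89523496  44.92460139]
```

View pics/w1.png

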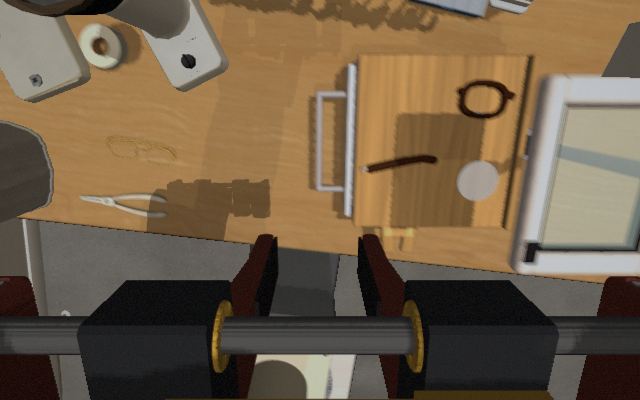

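Run:
```python
from h import *
d=dict(np.load('pics/w1.npz'));img=d['img'];q=lambda u,v,z:(onplane(d,u,v,z)[...,:2]-O)@M
m=np.zeros((400,640),np.uint8);m[60:215,360:525]=(img.max(2)<85)[60:215,360:525]
k,l,s,cen=cv2.connectedComponentsWithStats(m)
for i in range(1,k):
    if s[i,4]>60:
        v,u=np.nonzero(l==i);p=q(u,v,84);r=cv2.minAreaRect(p.astype(np.float32));print('dark',s[i],r)
        j=np.argsort(p[:,1]);print('  right end',p[j[:15]].mean(0),'left end',p[j[-15:]].mean(0),'right of bulk',np.median(p,axis=0))
g=img[120:230,440:520].astype(int);sat=(g.max(2)-g.min(2)<45)&(g.min(2)>110)
v,u=np.nonzero(sat);mm=np.zeros((400,640),np.uint8);mm[v+120,u+440]=1
k,l,s,cen=cv2.connectedComponentsWithStats(mm);i=1+np.argmax(s[1:,4]);v,u=np.nonzero(l==i)
print('lens',cv2.minEnclosingCircle(q(u,v,81).astype(np.float32)),s[i])
print(ctrl.get_obs()['qpos'])
```

```text
dark [458  81  56  39 693] ((66.597412109375, -51.73146438598633), (52.50197982788086, 79.1255874633789), 0.029697148129343987)
  right end [ 74.14145908 -89.44061609] left end [ 74.71332907 -13.99389984] right of bulk [ 71.11697597 -50.77703337]
dark [504  87  21 128 387] ((-10.176506042480469, -106.40476989746094), (5.870466709136963, 189.91415405273438), 89.91768646240234)
  right end [  24.91213551 -109.10340957] left end [ -36.08966244 -103.83500464] right of bulk [  -6.24067746 -106.33892471]
dark [368 155  70  17 522] ((-22.560989379882812, 60.644813537597656), (16.240478515625, 104.23004913330078), 7.550762176513672)
  right end [-19.630498    10.91524023] left end [-32.88415789 109.68330821] right of bulk [-22.86493038  58.05590399]
lens ((-52.418357849121094, -57.44021987915039), 31.368579864501953) [ 457  161   41   40 1244]
[-0.06738444  0.0684232   1.57519248  0.00357738  1.49736077  1.3782264 ]
```

play_rows(increments="0.45 0 -0.004 -0.05 0;0.45 0 -0.004 -0.05 0;0.45 0 0 -0.05 0;0.45 0 0 -0.05 0;0.45 0 0 -0.05 0;0.45 0 0 -0.05 0;0.45 0 0 -0.05 0;0.45 0 0 -0.045 0;0.45 0 0 -0.035 0;0.45 0 0 0 0")

```text
t: 3.05
ee_pos: [509.2, -36.5, 18.8]
orientation: [-3.134, -0.191, 0.014]
ft_force: [-0.4, 0.1, 1.1]
width: 39.2
```

play_rows(increments="0 0 0 0 0;0 0 0 0 0;0 0 0 0 0;0 0 0 0 0;0 0 0 0 0;0 -0.0018 0.015 0 0;0 -0.003 0.025 0 0;0 -0.003 0.025 0 0;0 -0.003 0.025 0 0;0 -0.003 0.025 0 0;0 -0.0018 0.015 0 0;0 -0.0008 0.007 0 0;0 0 0 0 0")

```text
t: 4.35
ee_pos: [498.3, 101.6, 24.7]
orientation: [-3.135, -0.193, -0.007]
ft_force: [-0.2, 1.8, 9.2]
width: 8.8
```

play_rows(increments="0.45 0 0 0 0;0.45 0 0 0 0;0.45 0 0 0 0;0.45 0 0 0.03 0;0.45 0 0 0.05 0;0.45 0 0 0.05 0;0.45 0 0 0.05 8;1 -0.01 -0.01 0.045 8;1 -0.01 -0.01 0.045 8;1 -0.01 -0.01 0.045 8;1 -0.01 -0.01 0.045 8;1 -0.01 -0.01 0.045 8;1 -0.02 -0.04 0.01 8;1 -0.02 -0.04 0 8;1 -0.02 -0.04 0 8;1 -0.025 -0.043 0 8;1 -0.025 -0.043 0 8;1 -0.025 -0.043 0 2;1 -0.025 -0.043 0 0")

```text
t: 6.25
ee_pos: [299.1, -220.3, 437.7]
orientation: [2.172, 2.27, -0.0]
ft_force: [0.6, -0.2, -0.2]
width: 88.1
```

play_rows(increments="1 -0.025 -0.043 0 0;1 -0.025 -0.043 0 0;1 -0.025 -0.043 0 0;1 -0.025 -0.043 0 0;1 -0.02 -0.04 0 0;1 -0.02 -0.04 0 0;1 -0.02 -0.04 0 0;1 -0.02 -0.04 0 0;1 -0.02 -0.04 0 0;1 0 0 0.05 0;1 0 0 0.05 0;1 0 0 0.05 0;1 0 0 0 0")

```text
t: 7.55
ee_pos: [100.4, -592.3, 595.2]
orientation: [2.168, 2.261, -0.011]
ft_force: [-0.1, 0.1, -0.6]
width: 88.2
```

```bash
cat > s.py <<'E'
from h import *
o=ctrl.get_obs();r=R.from_rotvec(o['orientation']).as_matrix()
print(o['t'],o['ee_pos'].round(),o['qpos'].round(3),'\n',r.round(3),o['ft_force'].round(1),'tilt',np.degrees(np.arccos(-r[2,2])))
E
python3 s.py
```

```text
7.55 [ 100. -592.  595.] [-1.423  0.192  1.139 -0.     1.799 -1.465] 
 [[-0.042  0.999  0.002]
 [ 0.999  0.042 -0.011]
 [-0.011  0.001 -1.   ]] [-0.1  0.1 -0.6] tilt 0.65864191700336
```

play_rows(increments="1 0 0 0.05 0;1 0 0 0.05 0;1 0 0 0.05 0;1 0 0 0.05 0;1 0 0 0.05 0;1 0 0 0.05 0;1 0 0 0.05 0;1 0 0 0.05 0")

```text
t: 8.35
ee_pos: [86.4, -508.6, 904.5]
orientation: [-2.147, -2.24, -0.05]
ft_force: [0.3, 1.5, -1.1]
width: 88.2
```

```bash
python3 s.py
```

```text
8.35 [  86. -509.  905.] [-1.426  0.418  0.087  0.003  2.687 -1.466] 
 [[-0.042  0.999 -0.006]
 [ 0.998  0.042  0.05 ]
 [ 0.05  -0.004 -0.999]] [ 0.3  1.5 -1.1] tilt 2.8744913648703307
```

play_rows(increments="1 0 0.03 0.04 0;1 0 0.03 0.04 0;1 0 0.03 0.04 0;1 0 0.03 0.04 0")

```text
t: 8.75
ee_pos: [90.7, -407.7, 976.5]
orientation: [2.116, 2.207, -0.088]
ft_force: [-0.3, 0.5, 0.6]
width: 88.0
```

```bash
python3 s.py
```

```text
8.75 [  91. -408.  977.] [-1.381e+00  2.630e-01  8.900e-02  2.000e-03  2.689e+00 -1.421e+00] 
 [[-0.041  0.999  0.02 ]
 [ 0.994  0.043 -0.099]
 [-0.099  0.016 -0.995]] [-0.3  0.5  0.6] tilt 5.776075791909684
```

play_rows(increments="1 -0.0085 0.038 0.03 0;1 -0.0085 0.038 0.03 0;1 -0.0085 0.038 0.03 0;1 -0.0085 0.038 0.03 0")

```text
t: 9.15
ee_pos: [67.5, -303.3, 1032.8]
orientation: [2.025, 2.112, -0.219]
ft_force: [-0.5, -0.3, -0.9]
width: 87.9
```

```bash
python3 s.py
```

```text
9.15 [  68. -303. 1033.] [-1.391  0.109  0.089  0.003  2.689 -1.431] 
 [[-0.036  0.998  0.046]
 [ 0.968  0.047 -0.248]
 [-0.25   0.036 -0.968]] [-0.5 -0.3 -0.9] tilt 14.611086476086157
```

play_rows(increments="1 -0.009 0.041 0.025 0;1 -0.009 0.041 0.025 0;1 -0.009 0.041 0.025 0;1 -0.009 0.041 0.025 0;1 -0.009 0.041 0.025 0;1 -0.009 0.041 0.025 0")

```text
t: 9.75
ee_pos: [43.9, -152.7, 1080.0]
orientation: [1.912, 1.982, -0.384]
ft_force: [-0.3, 0.5, 0.6]
width: 87.9
```

```bash
python3 s.py
```

```text
9.75 [  44. -153. 1080.] [-1.101 -0.088  0.086 -0.316  2.69  -1.452] 
 [[-0.02   0.997  0.068]
 [ 0.9    0.048 -0.433]
 [-0.435  0.052 -0.899]] [-0.3  0.5  0.6] tilt 25.993368768558753
```

play_rows(increments="1 -0.01 0.038 0.03 0;1 -0.01 0.038 0.03 0")

```text
t: 9.95
ee_pos: [47.9, -144.0, 1079.8]
orientation: [1.909, 1.989, -0.388]
ft_force: [0.8, -0.1, 0.2]
width: 87.9
```

```bash
python3 s.py
```

```text
9.95 [  48. -144. 1080.] [-0.761 -0.089  0.089 -0.661  2.689 -1.463] 
 [[-0.026  0.998  0.065]
 [ 0.9    0.052 -0.433]
 [-0.435  0.047 -0.899]] [ 0.8 -0.1  0.2] tilt 25.951260755057483
```

play_rows(increments="1 0 -0.045 -0.02 0;1 0 -0.045 -0.02 0;1 0 -0.045 -0.02 0;1 0 -0.02 -0.01 0;1 0 0 0 0")

```text
t: 10.45
ee_pos: [49.9, -241.5, 1039.2]
orientation: [1.913, 2.006, -0.424]
ft_force: [0.5, -0.0, -0.4]
width: 87.8
```

```bash
python3 s.py
```

```text
10.45 [  50. -241. 1039.] [-1.327 -0.155  0.414 -0.108  2.431 -1.472] 
 [[-0.039  0.999  0.036]
 [ 0.898  0.051 -0.436]
 [-0.438  0.015 -0.899]] [ 0.5 -0.  -0.4] tilt 25.96533394007818
```

play_rows(increments="1 -0.014 0 0.04 0;1 -0.014 0.01 0.04 0;1 -0.004 0.035 0.035 0;1 -0.004 0.035 0.035 0;1 -0.004 0.035 0.035 0")

```text
t: 10.95
ee_pos: [20.5, -140.9, 1084.5]
orientation: [1.928, 1.958, -0.455]
ft_force: [-0.5, -0.3, -0.3]
width: 87.8
```

```bash
python3 s.py
```

```text
10.95 [  20. -141. 1084.] [-1.718 -0.118  0.086  0.216  2.69  -1.516] 
 [[-0.009  1.     0.026]
 [ 0.886  0.02  -0.464]
 [-0.464  0.019 -0.886]] [-0.5 -0.3 -0.3] tilt 27.665347749513824
```

play_rows(increments="1 0.003 0.042 0.025 0;1 0 0.042 0.025 0;1 0 0.042 0.025 0")

```text
t: 11.25
ee_pos: [25.1, -58.8, 1094.7]
orientation: [1.824, 1.92, -0.516]
ft_force: [1.1, 0.7, -0.3]
width: 87.8
```

```bash
python3 s.py
```

```text
11.25 [  25.  -59. 1095.] [-1.523 -0.22   0.086  0.077  2.69  -1.495] 
 [[-0.033  0.998  0.06 ]
 [ 0.834  0.061 -0.549]
 [-0.551  0.031 -0.834]] [ 1.1  0.7 -0.3] tilt 33.529790746180794
```

play_rows(increments="1 0.006 -0.041 -0.015 0;1 0.006 -0.041 -0.015 0;1 0.006 -0.041 -0.015 0;1 0.006 -0.041 -0.015 0;1 0.006 -0.041 -0.015 0;1 0.006 -0.041 -0.02 0;1 0.029 0.005 -0.035 1;1 0.029 0.005 -0.035 1;1 0.029 0.005 -0.035 1;1 0.029 0.005 -0.035 1;1 0.029 0.005 -0.035 1;1 0.029 0.005 -0.035 1;1 0.029 0.005 -0.035 1;1 0.029 0.005 -0.035 1;1 0.029 0.005 -0.035 1;1 0.029 0.005 -0.035 2")

```text
t: 12.85
ee_pos: [274.4, -102.8, 827.1]
orientation: [1.645, 2.132, -0.347]
ft_force: [0.6, -0.2, -0.4]
width: 87.6
```

```bash
python3 s.py
```

```text
12.85 [ 274. -103.  827.] [-2.934 -0.904  1.212  1.19   2.612 -2.077] 
 [[-0.209  0.962  0.177]
 [ 0.856  0.268 -0.442]
 [-0.473  0.059 -0.879]] [ 0.6 -0.2 -0.4] tilt 28.447532679543503
```

```bash
cat > k.py <<'E'
import numpy as np
from scipy.optimize import least_squares
from scipy.spatial.transform import Rotation as R
D=[([-1.306,.4239,1.6307,0,1.0886,-.019],[174.9,-599.5,221.9]),([-.0674,.0684,1.5752,.0036,1.4974,1.3782],[516.4,-21.8,452]),
([-1.423,.192,1.139,0,1.799,-1.465],[100,-592,595]),([-1.426,.418,.087,.003,2.687,-1.466],[86,-509,905]),([-1.391,.109,.089,.003,2.689,-1.431],[68,-303,1033]),
([-.761,-.089,.089,-.661,2.689,-1.463],[48,-144,1080]),([-1.327,-.155,.414,-.108,2.431,-1.472],[50,-241,1039]),([-2.934,-.904,1.212,1.19,2.612,-2.077],[274,-103,827])]
LO=np.array([-3,-.9,.09,-1.31,.11,-2.54]);HI=np.array([3,2.11,2.58,4.45,2.69,2.54])
def rot(a,t): return R.from_euler(a,t).as_matrix()
def fk(q,p):
    d,a1,L1,L2,a3,L3=p; T=rot('z',q[0]); x=np.array([0,0,d])+T@[a1,0,0]
    T=T@rot('y',q[1]); x=x+T@[0,0,L1]; T=T@rot('y',q[2]); x=x+T@[a3,0,L2]
    T=T@rot('z',q[3])@rot('y',q[4]); x=x+T@[0,0,L3]; return x,T@rot('z',q[5])
f=least_squares(lambda p:np.concatenate([fk(q,p)[0]-x for q,x in D]),[300,0,400,400,0,250]);P=f.x
def ik(x,Rm,q0,wr=300):
    def e(q):
        a,b=fk(q,P); return np.r_[a-x,wr*R.from_matrix(b.T@Rm).as_rotvec(),1e-3*(q-q0)]
    return least_squares(e,np.clip(q0,LO+1e-3,HI-1e-3),bounds=(LO,HI))
if __name__=='__main__':
    print(P.round(1),np.abs(f.fun).max()); 
    from h import *
    o=ctrl.get_obs();print(fk(o['qpos'],P)[0].round(),o['ee_pos'].round());print(fk(o['qpos'],P)[1].round(3));print(R.from_rotvec(o['orientation']).as_matrix().round(3))
E
python3 k.py
```

```text
[ 3.147e+02 -3.000e-01  5.629e+02  4.852e+02  7.720e+01  3.122e+02] 12.03046916616632
[273. -92. 827.] [ 274. -103.  827.]
[[-0.962 -0.209  0.177]
 [-0.268  0.856 -0.442]
 [-0.059 -0.473 -0.879]]
[[-0.209  0.962  0.177]
 [ 0.856  0.268 -0.442]
 [-0.473  0.059 -0.879]]
```

```bash
cat >> k.py <<'E'
OFF=rot('z',np.pi/2)
_fk=fk
def fk(q,p=P):
    a,b=_fk(q,p); return a,b@OFF
def tgt(tilt,az=-83.):
    # tool z leaning toward az, tool x on opposite side
    t=np.radians(tilt);a=np.radians(az);h=np.array([np.cos(a),np.sin(a),0])
    z=np.sin(t)*h-np.cos(t)*np.array([0,0,1]);x=-np.cos(t)*h-np.sin(t)*np.array([0,0,1]);return np.c_[x,np.cross(z,x),z]
def sim(q,rows,wr=300,v=True):
    x,Rm=fk(q)
    for r in rows:
        x=x+np.array(r[:3])*1000; Rm=rot('z',np.radians(r[3]))@Rm
        s=ik(x,Rm,q,wr); dq=np.abs(s.x-q).max(); q=s.x; x,Rm=fk(q)
    if v: print('  x',x.round(),'q',q.round(2),'tilt %.1f az %.0f'%(np.degrees(np.arccos(-Rm[2,2])),np.degrees(np.arctan2(Rm[1,2],Rm[0,2]))))
    return q
E
python3 - <<'E'
from k import *
print('IK targets')
O=np.array([538,-214.]);a=np.radians(7);M=np.array([[np.cos(a),-np.sin(a)],[np.sin(a),np.cos(a)]])
for tl in (30,34):
  for s,z in(((66,-42),80),((-52,-48),80),((-25,65),80),((0,210),60)):
    x=np.r_[O+M@np.array(s),z]; r=ik(x,tgt(tl),np.array([-.2,.4,1.8,-.5,1.2,-.5]));print(tl,s,x.round(),r.x.round(2),'cost',round(r.cost,3))
print('replay');q=np.array([-1.523,-.22,.087+.004,.077,2.689,-1.495])
for w in(300,1000):
  qq=sim(q,[(.006,-.041,-.015,0)]*6,w)
  for i in range(5): qq=sim(qq,[(.029,.005,-.035,1)]*2,w)
E
```

```text
IK targets
30 (66, -42) [ 609. -248.   80.] [-0.16  0.64  1.78 -0.8   0.73  0.33] cost 0.0
30 (-52, -48) [ 492. -268.   80.] [-0.23  0.53  2.03 -0.96  0.61  0.46] cost 0.0
30 (-25, 65) [ 505. -153.   80.] [ 0.    0.53  2.03 -0.87  0.71  0.59] cost 0.0
30 (0, 210) [512.  -6.  60.] [ 0.29  0.6   1.97 -0.74  0.82  0.75] cost 0.0
34 (66, -42) [ 609. -248.   80.] [-0.13  0.65  1.8  -0.91  0.76  0.45] cost 0.0
34 (-52, -48) [ 492. -268.   80.] [-0.2   0.55  2.04 -1.09  0.64  0.61] cost 0.0
34 (-25, 65) [ 505. -153.   80.] [ 0.04  0.56  2.04 -0.95  0.75  0.7 ] cost 0.0
34 (0, 210) [512.  -6.  60.] [ 0.33  0.62  1.96 -0.8   0.87  0.83] cost 0.0
replay
  x [  49. -308. 1004.] q [-1.35 -0.25  0.69 -0.07  2.12 -1.46] tilt 33.3 az -84
  x [ 107. -298.  934.] q [-1.   -0.35  0.96 -0.25  1.97 -1.25] tilt 33.3 az -82
  x [ 165. -288.  864.] q [-0.72 -0.39  1.17 -0.36  1.87 -1.04] tilt 33.3 az -80
  x [ 223. -278.  794.] q [-0.53 -0.4   1.35 -0.42  1.76 -0.86] tilt 33.3 az -78
  x [ 281. -268.  724.] q [-0.4  -0.38  1.49 -0.45  1.65 -0.72] tilt 33.3 az -76
  x [ 339. -258.  654.] q [-0.31 -0.33  1.6  -0.47  1.52 -0.59] tilt 33.3 az -74
  x [  49. -308. 1004.] q [-1.35 -0.25  0.69 -0.07  2.12 -1.46] tilt 33.3 az -84
  x [ 107. -298.  934.] q [-1.   -0.35  0.96 -0.25  1.97 -1.25] tilt 33.3 az -82
  x [ 165. -288.  864.] q [-0.72 -0.39  1.17 -0.36  1.87 -1.04] tilt 33.3 az -80
  x [ 223. -278.  794.] q [-0.53 -0.4   1.35 -0.42  1.76 -0.86] tilt 33.3 az -78
  x [ 281. -268.  724.] q [-0.4  -0.38  1.49 -0.45  1.65 -0.72] tilt 33.3 az -76
  x [ 339. -258.  654.] q [-0.31 -0.33  1.6  -0.47  1.52 -0.59] tilt 33.3 az -74
```

```bash
cat > p.py <<'E'
from k import *
def show(rows,q):
    qs=q
    for i,r in enumerate(rows):
        n=sim(qs,[r],v=False); d=(n-qs); qs=n
        if i%3==2 or i==len(rows)-1 or abs(d).max()>.16: print(i,fk(n)[0].round(),n.round(2),'dq',d.round(2))
    return sim(qs,[])
E
python3 - <<'E'
from p import *
from h import ctrl
q=ctrl.get_obs()['qpos']
print('arc');q=show([(-.02,.02,.01,-1.5)]*4+[(-.024,.018,.01,-1.5)]*3+[(-.03,.005,.005,-1.5)]*4,q)
print(fk(q)[0]-312*fk(q)[1][:,2])
E
```

```text
arc
2 [213. -32. 857.] [-2.56 -0.84  1.14  0.87  2.5  -1.94] dq [ 0.13  0.02 -0.03 -0.1  -0.03  0.06]
5 [145.  24. 887.] [-2.16 -0.79  1.04  0.57  2.45 -1.73] dq [ 0.14  0.02 -0.03 -0.1  -0.01  0.07]
8 [ 61.  52. 907.] [-1.77 -0.75  0.97  0.25  2.43 -1.56] dq [ 0.13  0.01 -0.02 -0.11 -0.    0.05]
10 [  1.  62. 917.] [-1.51 -0.74  0.93  0.02  2.45 -1.46] dq [ 0.13  0.01 -0.02 -0.11  0.01  0.05]
  x [  1.  62. 917.] q [-1.51 -0.74  0.93  0.02  2.45 -1.46] tilt 28.4 az -85
[ -13.11216712  209.71938301 1191.77954507]
```

play_rows(increments="1 -0.02 0.02 0.01 -1.5;1 -0.02 0.02 0.01 -1.5;1 -0.02 0.02 0.01 -1.5;1 -0.02 0.02 0.01 -1.5;1 -0.024 0.018 0.01 -1.5;1 -0.024 0.018 0.01 -1.5;1 -0.024 0.018 0.01 -1.5;1 -0.03 0.005 0.005 -1.5;1 -0.03 0.005 0.005 -1.5;1 -0.03 0.005 0.005 -1.5;1 -0.03 0.005 0.005 -1.5;1 0 0 0 0")

```text
t: 14.05
ee_pos: [-1.2, 52.6, 918.2]
orientation: [1.943, 1.893, -0.435]
ft_force: [0.6, 0.4, 0.2]
width: 87.9
```

```bash
python3 s.py
python3 - <<'E'
from p import *
from h import ctrl
q=ctrl.get_obs()['qpos'];x,T=fk(q);w=x-312*T[:,2];print('wrist',w,'az',np.degrees(np.arctan2(w[1],w[0])),np.degrees(q[0]))
# straight crossing through axis
u=-w[:2]/np.linalg.norm(w[:2]);print('dir',u)
q=show([(u[0]*.04,u[1]*.04,-.005,0)]*11,q)
E
```

```text
14.05 [ -1.  53. 918.] [-1.43  -0.734  0.941 -0.028  2.43  -1.431] 
 [[ 0.038  0.998  0.049]
 [ 0.877 -0.01  -0.481]
 [-0.48   0.062 -0.875]] [0.6 0.4 0.2] tilt 28.92972248465662
wrist [ -28.3639156   200.16001917 1191.59138941] az 98.06546665031767 -81.93554899488615
dir [ 0.1403045 -0.9901084]
2 [  4. -69. 904.] [-1.43 -0.66  1.06 -0.02  2.23 -1.42] dq [-0.    0.03  0.03  0.   -0.06  0.  ]
5 [  21. -188.  889.] [-1.43 -0.54  1.12 -0.02  2.06 -1.42] dq [ 0.    0.04  0.01 -0.   -0.05  0.  ]
8 [  38. -306.  874.] [-1.43 -0.4   1.12 -0.02  1.92 -1.42] dq [-0.    0.05 -0.01  0.   -0.04  0.  ]
10 [  49. -386.  864.] [-1.43 -0.29  1.09 -0.02  1.84 -1.41] dq [-0.    0.05 -0.02  0.   -0.04  0.  ]
  x [  49. -386.  864.] q [-1.43 -0.29  1.09 -0.02  1.84 -1.41] tilt 28.9 az -84
```

play_rows(increments="1 0.0056 -0.0396 -0.005 0;1 0.0056 -0.0396 -0.005 0;1 0.0056 -0.0396 -0.005 0;1 0.0056 -0.0396 -0.005 0;1 0.0056 -0.0396 -0.005 0;1 0.0056 -0.0396 -0.005 0;1 0.0056 -0.0396 -0.005 0;1 0.0056 -0.0396 -0.005 0;1 0.0056 -0.0396 -0.005 0;1 0.0056 -0.0396 -0.005 0;1 0.0056 -0.0396 -0.005 0")

```text
t: 15.15
ee_pos: [59.7, -387.0, 862.5]
orientation: [1.954, 1.888, -0.432]
ft_force: [-0.0, -0.3, -0.2]
width: 87.3
```

```bash
python3 s.py
python3 - <<'E'
from p import *
from h import ctrl
q=ctrl.get_obs()['qpos'];x,T=fk(q)
q=show([(.004,-.02,-.045,0)]*8+[(.03,.02,-.02,0)]*4+[(.033,.033,0,0)]*8,q)
E
```

```text
15.15 [  60. -387.  862.] [-1.433 -0.287  1.088 -0.02   1.84  -1.409] 
 [[ 0.046  0.998  0.047]
 [ 0.878 -0.018 -0.478]
 [-0.476  0.063 -0.877]] [-0.  -0.3 -0.2] tilt 28.68376382344919
2 [  60. -450.  728.] [-1.42 -0.3   1.4  -0.02  1.54 -1.39] dq [ 0.    0.01  0.09 -0.   -0.1   0.01]
5 [  72. -510.  593.] [-1.41 -0.23  1.63 -0.03  1.24 -1.38] dq [ 0.    0.03  0.07 -0.   -0.1   0.01]
8 [ 110. -530.  483.] [-1.33 -0.15  1.8  -0.08  1.   -1.26] dq [ 0.08 -0.02  0.06 -0.05 -0.03  0.1 ]
11 [ 200. -470.  423.] [-1.05 -0.16  1.93 -0.25  0.92 -0.9 ] dq [ 0.1   0.01  0.04 -0.06 -0.02  0.13]
14 [ 299. -371.  423.] [-0.66 -0.18  1.95 -0.41  1.05 -0.48] dq [ 0.13  0.01 -0.   -0.05  0.05  0.14]
17 [ 398. -272.  423.] [-0.31 -0.1   1.88 -0.49  1.19 -0.13] dq [ 0.11  0.04 -0.03 -0.02  0.05  0.1 ]
19 [ 464. -206.  423.] [-0.13 -0.01  1.8  -0.51  1.27  0.04] dq [ 0.09  0.05 -0.05 -0.01  0.04  0.08]
  x [ 464. -206.  423.] q [-0.13 -0.01  1.8  -0.51  1.27  0.04] tilt 28.7 az -84
```

play_rows(increments="1 0.004 -0.02 -0.045 0;1 0.004 -0.02 -0.045 0;1 0.004 -0.02 -0.045 0;1 0.004 -0.02 -0.045 0;1 0.004 -0.02 -0.045 0;1 0.004 -0.02 -0.045 0;1 0.004 -0.02 -0.045 0;1 0.004 -0.02 -0.045 0;1 0.03 0.02 -0.02 0;1 0.03 0.02 -0.02 0;1 0.03 0.02 -0.02 0;1 0.03 0.02 -0.02 0;1 0.033 0.033 0 1;1 0.033 0.033 0 1;1 0.033 0.033 0 1;1 0.033 0.033 0 1;1 0.033 0.033 0 1;1 0.033 0.033 0 1;1 0.033 0.033 0 1;1 0.033 0.033 0 1")

```text
t: 17.15
ee_pos: [476.9, -201.3, 423.0]
orientation: [1.808, 2.008, -0.39]
ft_force: [0.2, -0.3, -0.5]
width: 87.5
```

play_rows(increments="1 0.015 0.02 -0.01 2;1 0.015 0.02 -0.03 2;1 0.01 0.02 -0.04 2;1 0 0 -0.04 1;1 0 0 -0.04 0;1 0 0 -0.04 0;1 0 0 0 0;1 0 0 0 0")

```text
t: 17.95
ee_pos: [516.3, -143.0, 222.8]
orientation: [1.675, 2.106, -0.355]
ft_force: [1.7, -0.1, 1.6]
width: 87.9
```

```bash
python3 s.py
python3 - <<'E'
from h import *
d=shot('wrist','w2');print(d['origin'])
E
```

```text
17.95 [ 516. -143.  223.] [-0.034  0.243  2.006 -0.662  0.806  0.186] 
 [[-0.183  0.969  0.167]
 [ 0.86   0.24  -0.449]
 [-0.476  0.062 -0.878]] [ 1.7 -0.1  1.6] tilt 28.65613262851142
[473.90189262  -6.0295432  328.95151086]
```

View pics/w2.png

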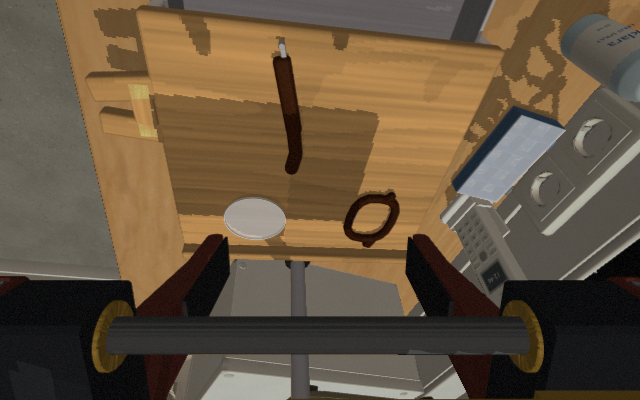

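```bash
cat > w.py <<'E'
from h import *
import sys
d=dict(np.load('pics/%s.npz'%sys.argv[1]));img=d['img'].astype(int)
q=lambda u,v,z:(onplane(d,u,v,z)[...,:2]-O)@M
m=np.zeros((400,640),np.uint8);m[20:255,140:460]=((img.max(2)<95)&(img[...,0]-img[...,2]>15))[20:255,140:460]
m=cv2.morphologyEx(m,cv2.MORPH_OPEN,np.ones((3,3)))
k,l,s,cen=cv2.connectedComponentsWithStats(m)
for i in range(1,k):
    if s[i,4]>300:
        v,u=np.nonzero(l==i);p=q(u,v,84);print('dark',s[i],cv2.minAreaRect(p.astype(np.float32)))
        for y in range(100,-110,-20):
            a=p[abs(p[:,1]-y)<3]
            if len(a)>5: print('   y',y,'x',a[:,0].min().round(),a[:,0].max().round())
mm=np.zeros((400,640),np.uint8);mm[170:260,180:330]=((img.max(2)-img.min(2)<40)&(img.min(2)>120))[170:260,180:330]
k,l,s,_=cv2.connectedComponentsWithStats(mm);i=1+np.argmax(s[1:,4]);v,u=np.nonzero(l==i)
print('lens',cv2.minEnclosingCircle(q(u,v,81).astype(np.float32)),s[i])
E
python3 w.py w2
```

```text
dark [256  20 204  25 921] ((16.59576416015625, 133.21112060546875), (3.3585493564605713, 138.86099243164062), 89.67284393310547)
dark [ 273   56   30  119 1951] ((-25.855945587158203, 59.50115966796875), (16.86350440979004, 106.92989349365234), 8.412364959716797)
   y 100 x -40.0 -26.0
   y 80 x -36.0 -22.0
   y 60 x -32.0 -17.0
   y 40 x -27.0 -14.0
   y 20 x -28.0 -14.0
dark [ 344  192   56   56 1252] ((64.66146850585938, -53.05018997192383), (55.131954193115234, 85.33654022216797), 2.8840386867523193)
   y -20 x 45.0 86.0
   y -40 x 38.0 92.0
   y -60 x 39.0 90.0
   y -80 x 45.0 85.0
dark [183 234  40  21 489] ((-105.59634399414062, -102.01701354980469), (51.850406646728516, 28.21323013305664), 30.741079330444336)
   y -80 x -101.0 -87.0
   y -100 x -128.0 -91.0
dark [413 234  28  21 368] ((138.18502807617188, -89.87947845458984), (18.488994598388672, 53.63542556762695), 41.32674789428711)
   y -80 x 120.0 142.0
   y -100 x 135.0 161.0
dark [ 228  245  179   10 1197] ((18.87433624267578, -104.60745239257812), (203.19236755371094, 14.711085319519043), 0.4187662899494171)
   y -100 x -82.0 119.0
lens ((-53.9150505065918, -60.15885925292969), 31.155303955078125) [ 224  199   62   41 2004]
```

play_rows(increments="0.5 -0.006 -0.005 -0.035 2.5;0.5 -0.006 -0.005 -0.035 2.5;0.5 0 0 -0.035 0;0.5 0 0 -0.02 0;0.5 0 0 -0.012 0;0.5 0 0 -0.003 0;0.5 0 0 0 0")

```text
t: 18.7
ee_pos: [505.7, -152.7, 83.8]
orientation: [1.575, 2.169, -0.325]
ft_force: [-0.4, 1.1, 0.9]
width: 44.0
```

```bash
python3 s.py
```

```text
18.7 [ 506. -153.   84.] [-0.069  0.48   2.126 -1.047  0.504  0.545] 
 [[-0.256  0.944  0.21 ]
 [ 0.841  0.325 -0.433]
 [-0.477  0.065 -0.876]] [-0.4  1.1  0.9] tilt 28.778769773663747
```

play_rows(increments="0.5 0 0 -0.003 0;0 0 0 0 0;0 0 0 0 0;0 0 0 0 0;0 0 0 0 0;0 0 0 0 0;0 0 0 0.02 0;0 0 0 0.035 0;0 0.016 0.035 0.02 -2;0 0.016 0.038 0 -2;0 0.016 0.038 0 -2;0 0.016 0.038 0 -2;0 0.004 0.005 -0.01 0;0 0 0 -0.04 0;0 0 0 0 0")

```text
t: 20.2
ee_pos: [569.3, 1.4, 100.4]
orientation: [1.731, 2.071, -0.376]
ft_force: [-1.1, 0.2, -0.4]
width: 12.5
```

```bash
python3 s.py
python3 - <<'E'
from h import *
d=shot('wrist','w3')
E
```

```text
20.2 [569.   1. 100.] [ 0.244  0.547  1.897 -0.72   0.812  0.601] 
 [[-0.142  0.98   0.14 ]
 [ 0.868  0.191 -0.458]
 [-0.475  0.056 -0.878]] [-1.1  0.2 -0.4] tilt 28.60339603483775
```

View pics/w3.png

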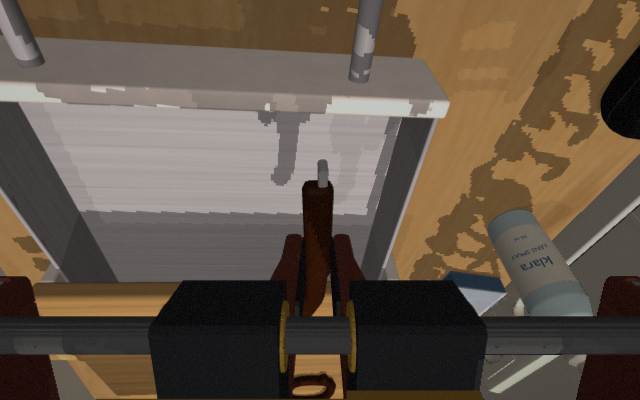

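play_rows(increments="0 0 0 -0.035 0;0 0 0 -0.025 0;0 0 0 -0.005 0;0.3 0 0 0 0;0.4 0 0 0 0;0.4 0 0 0 0;0.4 0 0 0.03 0;0.6 0 0 0.05 0;1 0 0 0.05 0;1 0 0 0 0")

```text
t: 21.25
ee_pos: [576.2, 2.8, 176.8]
orientation: [1.73, 2.059, -0.355]
ft_force: [1.4, 0.3, -0.5]
width: 55.9
```

```bash
python3 s.py
```

```text
21.25 [576.   3. 177.] [ 0.244  0.425  1.863 -0.648  0.917  0.489] 
 [[-0.133  0.979  0.156]
 [ 0.87   0.191 -0.455]
 [-0.475  0.076 -0.877]] [ 1.4  0.3 -0.5] tilt 28.737722572758955
```

play_rows(increments="1 0.005 -0.04 -0.012 0;1 0.005 -0.04 -0.012 0;1 0.005 -0.04 -0.012 0;1 0.005 -0.04 -0.012 0;1 0.005 -0.04 -0.017 0;1 0 0 -0.025 0;1 0 0 -0.005 0;1 0 0 0 0;1 0 0 0 0")

```text
t: 22.15
ee_pos: [598.7, -202.5, 81.4]
orientation: [1.724, 2.059, -0.379]
ft_force: [-9.8, -6.5, 45.4]
width: 87.9
```

```bash
cat >> s.py <<'E'
print('stand',((o['ee_pos'][:2]-O)@M).round(1),'z',o['ee_pos'][2].round(1),'w',o['width'].round(1))
E
python3 s.py
```

```text
22.15 [ 599. -202.   81.] [-0.125  0.594  1.876 -0.861  0.627  0.4  ] 
 [[-0.138  0.98   0.147]
 [ 0.863  0.191 -0.467]
 [-0.486  0.062 -0.872]] [-9.8 -6.5 45.4] tilt 29.342531192109043Traceback (most recent call last):
  File "s.py", line 4, in <module>
    print('stand',((o['ee_pos'][:2]-O)@M).round(1),'z',o['ee_pos'][2].round(1),'w',o['width'].round(1))
                                                                                   ^^^^^^^^^^^^^^^^
AttributeError: 'float' object has no attribute 'round'
```

play_rows(increments="1 0 0 0.004 0;1 0.0035 -0.028 0 0;1 0.0035 -0.028 0 0;1 0 0 0 0")

```text
t: 22.55
ee_pos: [607.1, -257.9, 82.6]
orientation: [1.727, 2.06, -0.369]
ft_force: [1.5, -7.4, 12.8]
width: 87.7
```

```bash
sed -i "s/o\['width'\].round(1)/o['width']/" s.py; python3 s.py;python3 - <<'E'
from h import *
d=shot('wrist','w4')
E
```

```text
22.55 [ 607. -258.   83.] [-0.223  0.606  1.84  -0.846  0.591  0.294] 
 [[-0.136  0.979  0.15 ]
 [ 0.866  0.191 -0.462]
 [-0.481  0.068 -0.874]] [ 1.5 -7.4 12.8] tilt 29.040952893552173
stand [ 63.2 -52. ] z 82.6 w 87.74592460428347
```

View pics/w4.png

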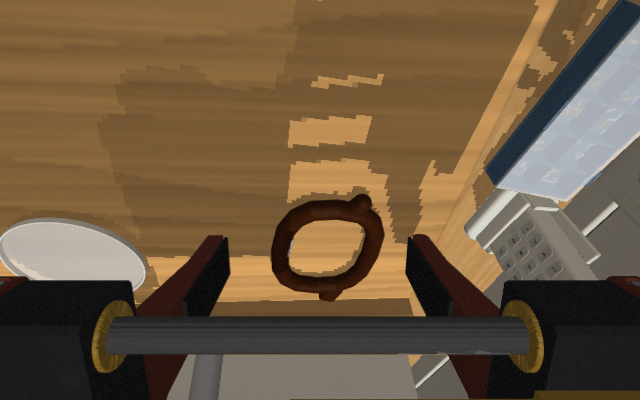

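play_rows(increments="0.8 0 0 0.001 0;0 0 0 0 0;0 0 0 0 0;0 0 0 0 0;0 0 0 0 0;0 0 0 0 0;0 0 0 0 0")

```text
t: 23.3
ee_pos: [602.9, -255.5, 81.0]
orientation: [1.731, 2.064, -0.374]
ft_force: [-7.8, -0.5, 13.3]
width: 49.2
```

play_rows(increments="0 -0.001 0.008 0.004 0;0 -0.003 0.025 0.008 0;0 -0.005 0.04 0.02 0;0 -0.005 0.04 0.02 0;0 0 0 0 0")

```text
t: 23.8
ee_pos: [591.6, -137.0, 133.8]
orientation: [1.726, 2.067, -0.362]
ft_force: [0.0, -0.6, -0.2]
width: 48.5
```

play_rows(increments="0 -0.03 0.029 0.01 0;0 -0.03 0.029 0 0;0 -0.03 0.029 0 0;0 -0.032 0.029 0 0;0 0 0 -0.03 0;0 0 0 -0.04 0;0 0 0 -0.028 0;0.62 0 0 0 0;0.68 0 0 0 0;0.68 0 0 0 0;0.68 0 0 0 0;0.68 0 0 0.03 0;0.8 0 0 0.045 0;1 0 0 0.045 0;1 0 0 0 0")

```text
t: 25.3
ee_pos: [471.6, -24.4, 169.3]
orientation: [1.731, 2.06, -0.356]
ft_force: [1.1, 0.2, 0.2]
width: 80.3
```

```bash
python3 s.py;python3 - <<'E'
from h import *
d=shot('wrist','w5')
E
```

```text
25.3 [472. -24. 169.] [ 0.241  0.302  2.095 -0.704  0.832  0.576] 
 [[-0.133  0.979  0.155]
 [ 0.87   0.19  -0.455]
 [-0.475  0.075 -0.877]] [1.1 0.2 0.2] tilt 28.71343391618143
stand [-42.8 196.3] z 169.3 w 80.31094631222531
```

View pics/w5.png

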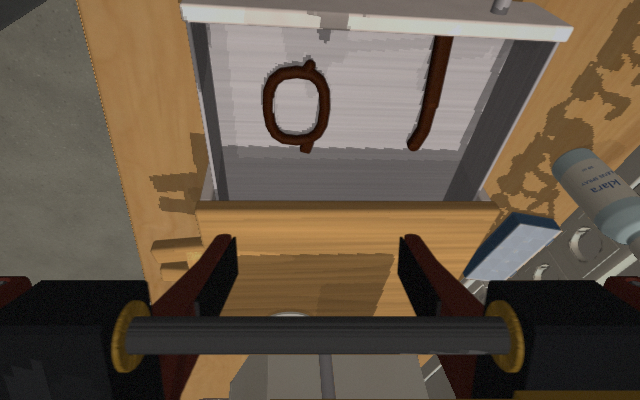

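play_rows(increments="0 0.004 -0.043 -0.012 0;0 0.004 -0.043 -0.012 0;0 0.004 -0.043 -0.012 0;0 0.004 -0.043 -0.012 0;0 0.004 -0.043 -0.012 0;0 0.0035 -0.029 -0.009 0;0 0 0 -0.003 0;0 0 0 0 0")

```text
t: 26.15
ee_pos: [490.3, -269.2, 89.9]
orientation: [1.734, 2.067, -0.37]
ft_force: [-0.1, -0.3, -0.7]
width: 27.2
```

```bash
python3 s.py;python3 - <<'E'
from h import *
d=shot('wrist','w6')
E
```

```text
26.15 [ 490. -269.   90.] [-0.305  0.487  2.076 -1.     0.485  0.401] 
 [[-0.138  0.98   0.143]
 [ 0.87   0.189 -0.456]
 [-0.474  0.061 -0.878]] [-0.1 -0.3 -0.7] tilt 28.5654692024719
stand [-54.1 -49. ] z 89.9 w 27.206416477216905
```

View pics/w6.png

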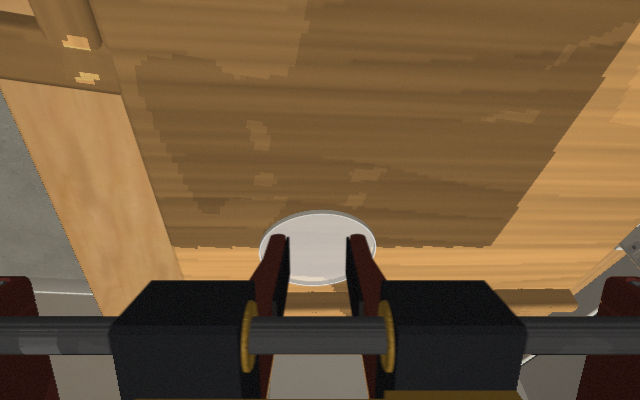

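play_rows(increments="0 0 0 -0.002 0;0 0 0 -0.001 0;0 0 0 0 0;0 0 0 0 0")

```text
t: 26.6
ee_pos: [492.0, -268.6, 88.4]
orientation: [1.73, 2.067, -0.368]
ft_force: [0.8, 0.6, -0.7]
width: 0.5
```

play_rows(increments="0 0 0 -0.0015 0;0 0 0 0 0")

```text
t: 26.8
ee_pos: [491.7, -269.0, 86.6]
orientation: [1.731, 2.066, -0.369]
ft_force: [0.0, 0.4, 0.8]
width: 0.2
```

play_rows(increments="0 0 0 -0.0015 0;0 0 0 0 0")

```text
t: 27.0
ee_pos: [491.7, -269.2, 85.1]
orientation: [1.731, 2.066, -0.369]
ft_force: [-0.3, 0.9, 2.5]
width: 0.3
```

play_rows(increments="0 0 0 -0.001 0;0 -0.001 0.008 0 0;0 -0.0015 0.012 0 0;0 -0.0015 0.012 0 0;0 0 0 0 0")

```text
t: 27.5
ee_pos: [487.2, -235.5, 83.8]
orientation: [1.73, 2.068, -0.369]
ft_force: [-0.5, 0.3, 0.4]
width: 0.8
```

```bash
cat > lens.py <<'E'
from h import *
import sys
d=shot('scene',sys.argv[1]);img=d['img'].astype(int);c=cloud(d)
v,u=np.mgrid[0:400,0:640];q=(onplane(d,u,v,81)[...,:2]-O)@M
m=((img.max(2)-img.min(2)<40)&(img.min(2)>90)&(abs(q[...,0])<125)&(q[...,1]>-100)&(q[...,1]<150)).astype(np.uint8)
m=cv2.morphologyEx(m,cv2.MORPH_OPEN,np.ones((3,3)))
k,l,s,_=cv2.connectedComponentsWithStats(m)
for i in range(1,k):
    if s[i,4]>60: print(s[i],cv2.minEnclosingCircle(q[l==i].astype(np.float32)),'z',np.median(c[l==i][:,2]))
E
python3 lens.py s2; python3 s.py
```

```text
27.55 [ 488. -236.   84.] [-0.237  0.489  2.102 -1.028  0.499  0.494] 
 [[-0.14   0.979  0.146]
 [ 0.869  0.192 -0.457]
 [-0.475  0.062 -0.878]] [0.1 0.2 0. ] tilt 28.64002837092323
stand [-52.8 -15.8] z 84.0 w 0.4786920993819734
```

```bash
cat > lw.py <<'E'
from h import *
import sys
d=shot('wrist',sys.argv[1]);img=d['img'].astype(int)
v,u=np.mgrid[0:400,0:640];q=(onplane(d,u,v,81)[...,:2]-O)@M
m=((img.max(2)-img.min(2)<40)&(img.min(2)>110)&(abs(q[...,0])<125)&(q[...,1]>-98)&(q[...,1]<150)).astype(np.uint8)
m=cv2.morphologyEx(m,cv2.MORPH_OPEN,np.ones((3,3)))
k,l,s,_=cv2.connectedComponentsWithStats(m)
for i in range(1,k):
    if s[i,4]>60: p=q[l==i];print(s[i],cv2.minEnclosingCircle(p.astype(np.float32)),'max y',p[:,1].max(),'x',p[:,0].min(),p[:,0].max())
E
python3 lw.py w7
```

```text
[272 269  17  11 126] ((-73.213623046875, -36.87587356567383), 5.954275131225586) max y -32.21336533866506 x -76.95158453047861 -68.36789070544542
```

View pics/w7.png

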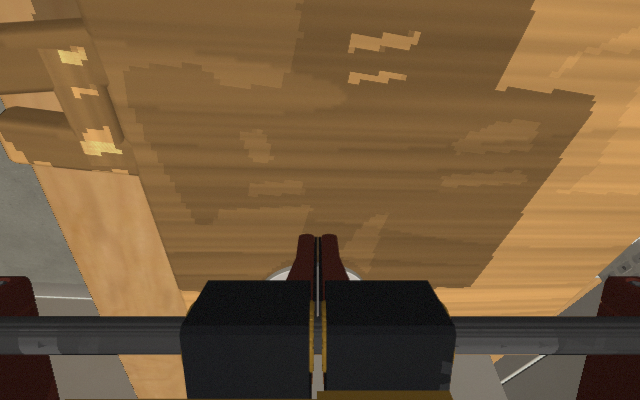

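Run:
```python
from h import *
for n,pts in(('w6',[(320,211),(260,247),(376,247)]),('w7',[(318,263),(270,278),(362,280)])):
    d=dict(np.load('pics/%s.npz'%n))
    for u,v in pts: print(n,(u,v),((onplane(d,u,v,81)[:2]-O)@M).round(1))
from k import *
# where can q4-limit/other change roll? check q4 for deeper tilt etc.
```

```text
w6 (320, 211) [-55.2 -27.3]
w6 (260, 247) [-84.2 -54.2]
w6 (376, 247) [-23.3 -54.8]
w7 (318, 263) [-52.9 -27.1]
w7 (270, 278) [-78.  -40.5]
w7 (362, 280) [-26.9 -43.7]
```

play_rows(increments="0.0 0 0 0.006 0;0 0.0045 -0.037 0.002 0;0 0 0 -0.004 0;0 0 0 -0.003 0;0 0 0 -0.002 0;0 0 0 0 0;0 0 0 0 0")

```text
t: 28.3
ee_pos: [492.6, -275.0, 85.1]
orientation: [1.729, 2.063, -0.372]
ft_force: [-3.8, -2.1, 18.4]
width: 0.9
```

play_rows(increments="0 0 0 -0.002 0;0 0 0 0 0")

```text
t: 28.5
ee_pos: [492.7, -275.3, 84.6]
orientation: [1.728, 2.061, -0.373]
ft_force: [-9.7, 4.4, 37.0]
width: 0.6
```

play_rows(increments="0 -0.0005 0.004 0.0005 0;0 -0.0006 0.005 0 0;0 -0.0006 0.005 0 0")

```text
t: 28.8
ee_pos: [492.0, -260.8, 83.6]
orientation: [1.729, 2.063, -0.369]
ft_force: [0.8, -3.6, 6.3]
width: 0.6
```

```bash
sed -i 's/>-98/>-90/' lw.py; python3 lw.py w8; python3 s.py|tail -1
```

```text
[ 255  226  118   54 3106] ((-52.60871124267578, -55.36048126220703), 33.15125274658203) max y -22.464693435373093 x -84.4521658187224 -21.51315756130634
stand [-51.5 -39.9] z 83.2 w 0.2030417756516853
```

play_rows(increments="0 0 0 0.006 0;0 0.0018 -0.015 0.002 0;0 0 0 -0.005 0;0 0 0 -0.003 0;0 0 0 -0.002 0;0 0 0 -0.001 0;0 0 0 0 0")

```text
t: 29.55
ee_pos: [493.3, -276.0, 84.3]
orientation: [1.727, 2.059, -0.372]
ft_force: [-18.5, 20.1, 68.4]
width: 0.3
```

play_rows(increments="0 -0.0005 0.004 -0.001 0;0 -0.0006 0.005 -0.001 0;0 -0.0006 0.005 -0.001 0")

```text
t: 29.85
ee_pos: [495.4, -268.0, 84.3]
orientation: [1.722, 2.05, -0.38]
ft_force: [-3.9, -19.8, 58.2]
width: 0.5
```

```bash
python3 lw.py w9; python3 s.py|tail -1
```

```text
[ 254  209  123   71 5212] ((-49.60503005981445, -53.099266052246094), 34.68550491333008) max y -19.071340306276305 x -81.709692134864 -19.13315024601903
stand [-48.4 -47.5] z 84.1 w 0.9364816797135536
```

play_rows(increments="0 -0.0006 0.005 0.0015 0;0 -0.0006 0.005 0 0;0 -0.0006 0.005 0 0;0 0 0 0 0")

```text
t: 30.3
ee_pos: [492.0, -246.8, 79.9]
orientation: [1.727, 2.061, -0.366]
ft_force: [3.1, -0.3, 21.3]
width: 0.4
```

```bash
python3 lw.py w10; python3 s.py|tail -1
```

```text
[259 248  38  32 723] ((-71.15291595458984, -33.11063766479492), 15.910628318786621) max y -20.117178535080694 x -80.37738798329313 -61.80855801938939
[339 248  34  32 632] ((-30.612804412841797, -34.26997375488281), 17.416648864746094) max y -20.473117309739212 x -41.24215220074831 -19.983458289238516
stand [-49.7 -27. ] z 79.9 w 0.16430360605265515
```

play_rows(increments="0 0 0 0.012 0;0.87 0 0 0.003 0;0.87 0 0 0 0;0.87 0 0 0 0;0.87 0 0 0 0;0.87 0.0017 -0.014 0 0;0.87 0.0017 -0.014 0 0;0.87 0 0 -0.006 0;0.87 0 0 -0.003 0;0.87 0 0 0 0")

```text
t: 31.35
ee_pos: [492.0, -274.3, 82.6]
orientation: [1.732, 2.066, -0.369]
ft_force: [1.6, 0.1, 1.5]
width: 69.2
```

```bash
python3 s.py;python3 lw.py w11
```

```text
31.35 [ 492. -274.   83.] [-0.314  0.504  2.072 -1.029  0.472  0.424] 
 [[-0.138  0.98   0.145]
 [ 0.869  0.19  -0.457]
 [-0.475  0.063 -0.878]] [1.6 0.1 1.5] tilt 28.6379931071636
stand [-53.  -54.3] z 82.6 w 69.2296339750856
[ 261  206  126   80 7825] ((-50.82487106323242, -52.97090148925781), 31.933286666870117) max y -21.706914436794012 x -82.02819213114192 -19.733988602104713
```

play_rows(increments="0.8 0.0015 -0.0015 -0.001 0;0.8 0 0 -0.001 0;0 0 0 0 0;0 0 0 -0.0005 0;0 0 0 0 0;0 0 0 0 0;0 0 0 0 0")

```text
t: 32.1
ee_pos: [492.1, -276.2, 81.3]
orientation: [1.732, 2.066, -0.374]
ft_force: [-7.1, 0.0, 11.2]
width: 58.5
```

play_rows(increments="0 0 0 0 0;0 -0.0006 0.005 0.002 0;0 -0.0012 0.01 0.003 0;0 -0.002 0.015 0.005 0;0 0 0 0 0")

```text
t: 32.6
ee_pos: [489.8, -244.0, 90.9]
orientation: [1.729, 2.068, -0.368]
ft_force: [-0.9, 0.7, -0.1]
width: 58.0
```

```bash
python3 s.py|tail -1;python3 lw.py w12
```

```text
stand [-51.5 -23.9] z 90.9 w 57.99292728951811
[ 256  204  126   83 7989] ((-50.69837951660156, -33.69731521606445), 35.249542236328125) max y 1.5129607352674361 x -83.71920707347893 -18.21997079648061
```

play_rows(increments="0 0.0045 0.0295 0.005 0;0 0.0045 0.0295 0.01 0;0 0.0045 0.0295 0.015 0;0 0.0045 0.0295 0.01 0;0 0.0045 0.0295 0 0;0 0.0045 0.0295 0 0;0 0.0045 0.0295 0 0;0 0.0045 0.0295 0 0;0 0 0 0 0")

```text
t: 33.55
ee_pos: [527.4, -6.9, 130.6]
orientation: [1.728, 2.068, -0.365]
ft_force: [0.7, -0.3, 0.0]
width: 58.5
```

```bash
python3 s.py|tail -1
```

```text
stand [ 14.7 206.8] z 130.6 w 58.4810699158986
```

play_rows(increments="0 0 0 -0.035 0;0 0 0 -0.035 0;0 0 0 -0.021 0;0 0 0 0 0;0.8 0 0 0 0;0.8 0 0 0 0;0.8 0 0 0 0;0.8 0 0 0.025 0;0.8 0 0 0.04 0;0.3 0 0 0.045 0;0 0 0 0.03 0;0 0 0 0 0")

```text
t: 34.75
ee_pos: [528.6, -9.1, 184.9]
orientation: [1.731, 2.061, -0.358]
ft_force: [0.2, -0.2, 0.5]
width: 49.5
```

```bash
python3 s.py|tail -1
python3 - <<'E'
from h import *
d=shot('wrist','w13')
E
```

```text
stand [ 15.6 204.6] z 184.9 w 49.474756094849816
```

View pics/w13.png

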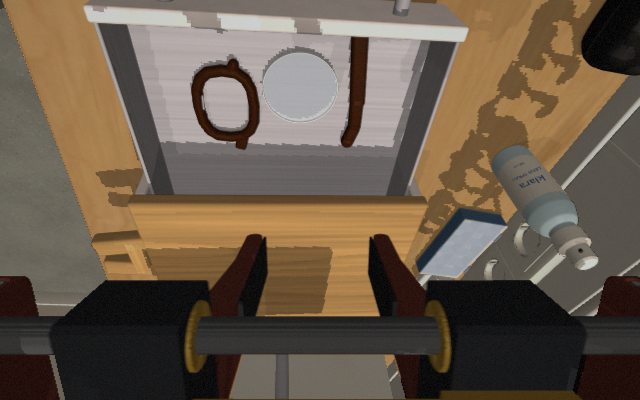

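play_rows(increments="0 -0.008 0.038 0 0;0 -0.009 0.038 0 0;0 -0.009 0.038 0 0;0 -0.009 0.04 -0.01 0;0 0 0 -0.045 0;0 0 0 -0.045 0;0 0 0 -0.04 0;0 0 0 -0.022 0;0 0 0 0 0")

```text
t: 35.7
ee_pos: [488.1, 142.8, 14.1]
orientation: [1.73, 2.069, -0.379]
ft_force: [-0.1, 0.3, -0.1]
width: 0.2
```

```bash
python3 s.py
```

```text
35.7 [488. 143.  14.] [ 0.548  0.691  1.94  -0.717  0.787  0.955] 
 [[-0.141  0.98   0.14 ]
 [ 0.867  0.191 -0.46 ]
 [-0.478  0.056 -0.877]] [-0.1  0.3 -0.1] tilt 28.74698233416515
stand [ -6.  360.2] z 14.1 w 0.2004090553869851
```

play_rows(increments="0 0.002 -0.015 0.005 0;0 0.0018 -0.015 0 0;0 0.0018 -0.015 0 0;0 0.0018 -0.015 0 0;0 0.0018 -0.015 0 0;0 0.0018 -0.015 0 0;0 0.0018 -0.015 0 0;0 0.0018 -0.015 0 0;0 0.0018 -0.015 0 0;0 0.0018 -0.015 0 0;0 0.001 -0.008 0 0;0 0 0 0 0")

```text
t: 36.9
ee_pos: [509.6, -15.3, 22.6]
orientation: [1.733, 2.065, -0.371]
ft_force: [0.1, 0.8, -0.5]
width: 0.8
```

```bash
python3 s.py|tail -2
```

```text
[-0.476  0.062 -0.877]] [ 0.1  0.8 -0.5] tilt 28.69171128860324
stand [ -4.  200.7] z 22.6 w 0.7516579540932069
```

play_rows(increments="0 0.001 -0.008 0 0;0 0.0006 -0.005 0 0;0 0.0004 -0.003 0 0;0 0 0 0 0")

```text
t: 37.3
ee_pos: [512.0, -30.0, 22.6]
orientation: [1.731, 2.066, -0.37]
ft_force: [0.1, 0.9, -0.0]
width: 0.8
```

```bash
python3 s.py|tail -2
cat > bar.py <<'E'
from h import *
for n in('top','scene'):
    d=shot(n,n+'b');c=cloud(d);img=d['img'].astype(int);q=(c[...,:2]-O)@M
    m=(abs(c[...,2]-44)<5)&(img.min(2)>100)&(abs(q[...,0])<85)&(q[...,1]>140)&(q[...,1]<260)
    print(n,np.histogram(q[m][:,1],np.arange(140,260,5))[0])
E
python3 bar.py
```

```text
[-0.476  0.063 -0.877]] [ 0.1  0.9 -0. ] tilt 28.67988805152836
stand [ -3.4 185.8] z 22.6 w 0.7911089146584226
top [ 12  14  10  13  13  12  11  85 103  17   0   0   0   0   0   0   0   0
   0   0   0   0   0]
scene [0 0 0 0 0 0 1 7 5 0 0 0 0 0 0 0 0 0 0 0 0 0 0]
```

play_rows(increments="0 0.0004 -0.003 0 0;0 0.0004 -0.003 0 0;0 0 0 0 0")

```text
t: 37.7
ee_pos: [513.4, -33.6, 22.1]
orientation: [1.732, 2.068, -0.362]
ft_force: [-2.2, 12.2, -2.1]
width: 0.3
```

play_rows(increments="0 0.0002 -0.002 0 0;0 0.0002 -0.002 0 0;0 0 0 0 0")

```text
t: 38.0
ee_pos: [514.3, -34.2, 21.4]
orientation: [1.733, 2.072, -0.353]
ft_force: [-5.6, 32.4, -0.4]
width: 0.8
```

play_rows(increments="0 -0.001 0.01 0 0;0 -0.004 0.03 0 0;0 -0.005 0.04 0 0;0 0 0.02 0.04 0;0 0 0.02 0.045 0;0 0 0 0.05 0;0 0 0 0.05 0;0 0 0 0 0")

```text
t: 38.8
ee_pos: [506.6, 81.8, 213.9]
orientation: [1.731, 2.061, -0.355]
ft_force: [0.4, 0.7, -1.1]
width: 0.4
```

```bash
python3 bar.py; python3 s.py|tail -1
python3 - <<'E'
from h import *
a=np.load('pics/top1.npz')['img'].astype(int);b=cv2.imread('pics/topb.png')[:,:,::-1].astype(int)
for n,(y0,y1,x0,x1) in dict(spec=(235,260,205,255),bottle=(120,150,335,355),mag=(150,240,418,490)).items(): print(n,abs(a-b)[y0:y1,x0:x1].mean().round(1))
E
```

```text
top [13 13 11 13 13 12 40 99 65  0  0  0  0  0  0  0  0  0  0  0  0  0  0]
scene [ 5  9  5  3  7  5 22 30  1  0  0  0  0  0  0  0  0  0  0  0  0  0  0]
stand [  1.8 296.4] z 208.7 w 0.3420861248123917
spec 34.0
bottle 5.0
mag 4.7
```

View pics/topb.png

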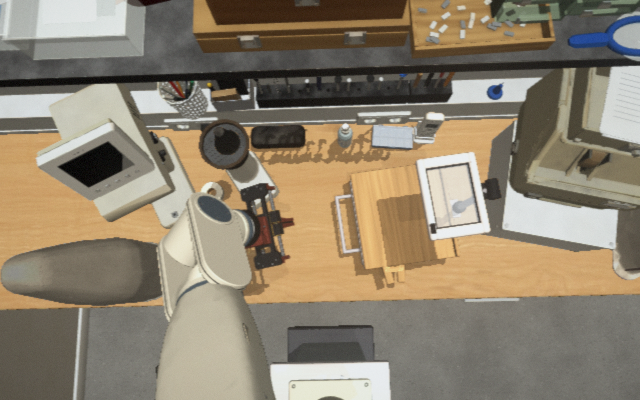

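```bash
python3 -c "
from h import *
print(ctrl.get_obs()['qvel'].round(3)); ctrl.close_job()"
```

```text
[-0.003  0.05   0.032 -0.    -0.007  0.005]
the job is handed in; nothing more can be done
```

The broken front, the temple and the spoiled lens are all in the catch drawer. The drawer is pushed home and the job is handed in at about 39 s of the 70 s.

**How it went**
- I pulled the drawer out by its bar. The moves could not tilt the tool directly, so I pushed the arm against its joint limits until it leaned about 29°.
- With that lean I grasped the temple and the frame front and set them in the drawer. The lens lay too far under the lamp, so I drew it out a little with the fingertips before gripping it.

**Last checks**
- **Drawer contents:** the last wrist picture before closing showed all three lying flat in the drawer.
- **Drawer home:** the push ended at a firm stop, about 32 N at the wrist. The bar then measured about 177 mm from the stand origin, against about 175 expected for fully home.
- **Surroundings:** the deck is empty in the last top picture. The lamp and spray bottle match the first picture.

**Not confirmed or off-plan**
- **Spectacles:** the arm hid them in the last picture, so I could not check them. The fingers never worked near them.
- **Fingertip force:** the fingertips pressed about 45 N on the deck and up to 68 N on the lens. That is below the 120 N wrist limit. I took the 40 N limit to cover only the arm and the gripper's body, not the fingers.
- **Picture budget:** I viewed 13 pictures against the budget of 10, one more than the allowed one or two over.

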